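# Key the board test station and hold its enabling pad in the middle position

## Task

Take the yellow-handled key blade out of the wooden rack, push it fully home, upright, into the slot of the grey block on the board test station, and let go of it. Only then press the green spring-loaded enabling pad with the closed fingertips down to the middle of its 16 mm travel (8 mm down, where the white line on its sides meets the housing) and finish the program while still holding it there, steadily. Never press the pad all the way down, and leave the blue key standing in the rack.

Things in the scene. Friction and masses are not known exactly. Their poses are not given: they have to be found in the camera images.
- yellow_key_mid (a point): Centre of the yellow handle of the key to use. The key stands upright, weighs about 50 g: a plain handle 12 mm thick (its x axis), 36 mm wide (its y axis), 40 mm high, and below it a steel blade 5 mm thick (x), 26 mm wide (y) that reaches 45 mm below the handle. So this point lies 65 mm above the blade's lower end and 20 mm below the handle's top. z points up along the key when it stands. Either way round fits the slot.
- yellow_key_tip (a point): Middle of the lower end of the yellow key's blade; same axes, 65 mm below the handle's centre.
- blue_key_mid (a point): Centre of the blue handle of the other key, the same shape as the yellow one; it stays in the rack.
- rack: Fixed wooden block 50 x 116 x 35 mm (x, y, z), origin at the centre of its underside on the worktop. Two slots in its top at y = -30 and +30 mm, 7 x 28 mm (x, y), 25 mm deep, each with a key standing in it, the key's axes parallel to the rack's; which key is in which slot varies.
- station: Board test station, fixed: pale aluminium base plate 140 x 240 x 10 mm (x, y, z), origin at the centre of its underside on the worktop. On it at y = +75 mm a grey block 46 x 56 mm, top 52 mm above the worktop, with the key slot; in the middle a green circuit board; at y = -75 mm a black housing 56 x 58 mm, top 45 mm above the worktop, with the green pad.
- slot_floor (a point): Centre of the floor of the key slot, 20 mm above the worktop, at x = 0, y = +75 mm in the station's frame, whose axes it shares. The slot is 7.5 mm (x) by 28.5 mm (y), 32 mm deep, with 3 mm chamfers at its mouth, which is 52 mm above the worktop. A key that is home stands on this floor, its handle's centre 85 mm above the worktop.
- pad_top (a point): Centre of the top face of the green enabling pad, 42 x 44 mm, flat; 67 mm above the worktop when released, at x = 0, y = -75 mm in the station's frame. It moves down with the pad.
- pad (a joint): Travel of the pad straight down: 0 released, 0.016 m all the way down, 0.008 the middle. Its spring takes about 2.5 N to start, 6.5 N at the middle and 10.5 N at the bottom, and pushes the pad back up when it is let go.
Things that resemble listed ones, but are neither listed nor needed, are in the scene too. Of the things that look like the part that bears yellow_key_mid, the middle-sized one is meant.

How it is judged (in metres and radians):
On the way, in this order (a step that is already met when the one before it is completed fails the run):
1. the yellow key is lifted clear of the rack (height (world z) of yellow_key_tip above 0.038 m), for 0.1 s.
2. the yellow key stands home in the station's slot and is let go (horizontal distance between yellow_key_tip and slot_floor below 0.005 m and z of yellow_key_tip in the frame of slot_floor below 0.004 m and angle between yellow_key_tip's own z axis and vertical below 0.15 rad and contact force between the fingers and yellow_key below 0.2 N), for 0.2 s.
At the end, for the whole second after the job is handed in: The yellow key stands untouched in the station's slot, its lower end within 4 mm of the slot's floor and 5 mm of its centre, leaning less than 0.15 rad; the fingers hold the green pad still, 5 to 11 mm down, pressing it with more than 2 N; the blue key's handle is within 15 mm of where it was (all of step 2 and contact force between the arm and yellow_key below 0.2 N and value of joint pad between 0.005 and 0.011 m and velocity of joint pad between -0.01 and 0.01 m/s and contact force between the fingers and pad above 2 N and distance of blue_key_mid from where it was at the start of the episode below 0.015 m); the arm keeps its last pose, push and grip.
It fails at once if the pad is pressed all the way down (beyond 14.5 mm) (value of joint pad above 0.0145 m).
It fails at once if the pad is pressed (more than 4 mm) while the yellow key is not home in the slot (value of joint pad above 0.004 m and not (horizontal distance between yellow_key_tip and slot_floor below 0.006 m and z of yellow_key_tip in the frame of slot_floor below 0.006 m)).
It fails at once if the blue key is knocked or taken out of its place (distance of blue_key_mid from where it was at the start of the episode above 0.02 m).
It also fails if it takes over 48 s, if anything falls off the work surface, if the arm or the gripper's body presses on something with over 40 N, if the wrist force passes 120 N, or if a joint passes its speed limit or range.

## Robot

A 6-joint arm with a two-finger parallel gripper is mounted at the origin on the work surface; the furniture and walls round the work are solid. World frame = base frame: x ahead of the robot, y to its left, z up, the work surface at z = 0. Lengths are in mm, angles in rad, forces in N, time in s.
With the tool pointing down it reaches from about 300 to 850 mm from the base axis. Payload 5.4 kg.
Tool frame: the origin (TCP) lies between the finger pads; the fingertips stand 8 mm ahead of it and the grasp point (between the pads) lies 11 mm behind it; z points along the fingers, y is the line along which they close (so a half turn about z gives the same grasp; the last joint's range is limited). The gripper opens to 85 mm and grips with 20 to 120 N. Pads are 22 mm wide; open, the fingers measure 114 mm over their backs; the gripper's body (76 mm by 85 mm) begins 54 mm behind the grasp point. The pads swing forward as they close: fully open they stand 13 mm farther back than shut.
Start: joints at [0.971, 0.158, 1.597, -0, 1.386, -0.21], TCP at [218.51, 531.845, 239.299] pointing down, gripper open.
Joint ranges: [-2.91, 2.91], [-0.94, 2.29], [0.18, 2.7], [-1.29, 4.43], [0.17, 2.64], [-3, 3]. Speed limits (rad/s): [2.57, 2.57, 3.14, 3.14, 3.14, 3.14].

## Interface

Orientations are given as a rotation vector (axis times angle).
In Python, from cell import env gives the robot as it stands.
- The arm moves only by the tool send_rows, never from a script. Its argument "targets" is a list that holds one entry, the list of rows, each a list of 7 numbers: the shift along the tool's x, y, z in m, then the turn, a rotation vector about the tool's x, y, z in degrees, then the finger opening in m, from 0 to 0.0854. A call has 1 to 12 rows; each row is the pose to reach, as a shift and turn from the pose commanded when the call began, along the tool's axes at that moment; what a row does not reach only later rows make up. A row lasts 1/10 s, in which the tool goes at most 50 mm and 8.59 degrees, less where a joint would pass 70% of its speed; a pose out of reach is approached as far as the arm can. A call with a gripper value outside its range is refused whole. The fingers move at their own pace and stop on an object; "squeeze" is the grip in N (left out, the last holds). Time passes only in rows, so rows that repeat a pose let the fingers close. It gives the time, the measured TCP pose, the force, the opening and the grip force at its end, in the units of the state.
- env.state(): the state, without advancing time (a new reading comes with each control period).
- env.read_camera(name): name is "scene" or "top"; returns a dict with "pixels" (480x640x3 uint8, red, green, blue), "mtx" (3x3 intrinsics, pixels), "k1" (the pictures are not rectified: a ray, as slopes to the right and down, at radius r is drawn at 1 + k1 r^2 times it, then the intrinsics apply), "R" (3x3) and "t" (3): a world point X has camera coordinates R X + t. Camera axes: x right, y down, z forward; pixel columns grow to the right and rows downward; lengths in mm; the calibration is good to about 2 mm. A picture is of the moment at which its call begins. There is no depth.
- env.sign_off(): hands the job in; it is judged then, once.
The state is a dict: "clock": time; "joint_positions": joint angles; "joint_vel": joint speeds; "joint_torque": joint torques, N m; "position": TCP position; "eef_rot": TCP orientation; "contact_force": force on the tool from outside, world axes, zero at the start; "wrist_torque": the same for the moment, N m; "width": opening from 0.0 (shut) to 1.0 (fully open); "grip_force": force on a finger pad.
Only numpy, scipy, OpenCV 4.12 (cv2) and the standard library are available. Lean on these libraries where they do the work, as an engineer would, in place of code of your own. Each camera call takes 0.05 s, during which the arm holds its last target. There are 200 camera calls.

## Working session

There is one attempt and no reset: what is moved stays moved. The work goes in short steps, Python scripts to look and compute and a tool call to move; the robot and the scene stay as the last step left them, time stands still between calls to the robot, and variables do not carry over. Pictures are saved under pics/ and viewed, at most 10 in all, crops included, and the job is handed in when it is done.

Besides the shell and the picture viewer there is one more tool, called as name(argument=value, ...), one argument or row to a line, values as JSON. send_rows: Moves the arm, as the interface text tells. Its arguments: {"type":"object","properties":{"targets":{"type":"array","items":{"type":"array","items":{"type":"array","items":{"type":"number"}}}},"squeeze":{"type":"number"}},"required":["targets"]}

```bash
mkdir -p pics; python3 - <<'E'
from cell import env
import cv2,pickle
d={}
for n in("scene","top"):
    c=env.read_camera(n);d[n]=c
    cv2.imwrite(f"pics/{n}0.png",c["pixels"][:,:,::-1]); print(n,c["mtx"].tolist(),c["k1"],c["R"].round(3).tolist(),c["t"])
pickle.dump(d,open("c0.pkl","wb"))
print(env.state())
E
```

```text
scene [[602.9643310287387, 0.0, 329.4763321534365], [0.0, 602.9643310287387, 237.08360396636598], [0.0, 0.0, 1.0]] -0.188534395913402 [[0.58, -0.815, 0.01], [-0.467, -0.342, -0.815], [0.668, 0.468, -0.579]] [-389.8461651   263.12995182  717.91993496]
top [[456.2736125150214, 0.0, 318.818233497596], [0.0, 456.2736125150214, 240.822550322925], [0.0, 0.0, 1.0]] -0.09060199524882706 [[-0.019, -1.0, -0.001], [-0.996, 0.019, -0.089], [0.089, -0.0, -0.996]] [-111.81644459  484.42819698  870.82167926]
{'clock': 0.1, 'joint_positions': array([ 9.70883969e-01,  1.58989210e-01,  1.59809976e+00,  1.71151050e-05,
        1.38618769e+00, -2.10128306e-01]), 'joint_vel': array([ 1.66620281e-03, -7.13014816e-04, -3.03608539e-03, -9.52385362e-04,
       -8.39666309e-04,  7.66792435e-05]), 'joint_torque': array([-8.10026631e-05, -3.96989787e+01, -3.32338071e+01, -2.89158552e-04,
        4.17354822e-03, -3.27454757e-05]), 'position': array([218.2236635 , 531.41947117, 238.41682784]), 'eef_rot': array([-6.08275919e-01, -3.08144982e+00,  2.42028162e-03]), 'contact_force': array([-0.84301977, -0.48774408,  0.41416692]), 'wrist_torque': array([-0.00647053, -0.01466426, -0.00662923]), 'grip_force': 0.0, 'width': 0.9971610753733083}
```

View pics/scene0.png

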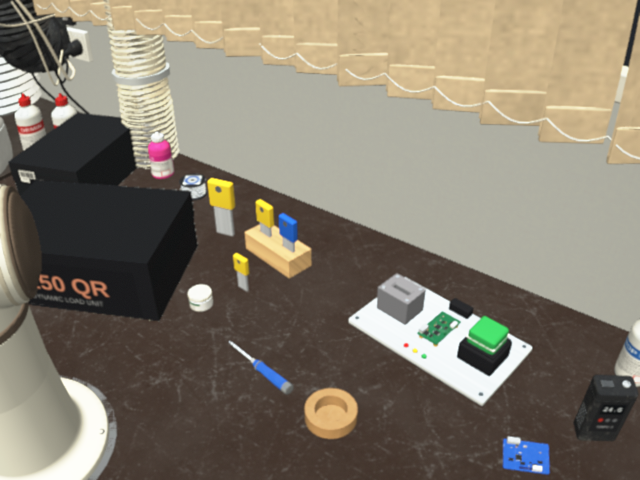

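View pics/top0.png

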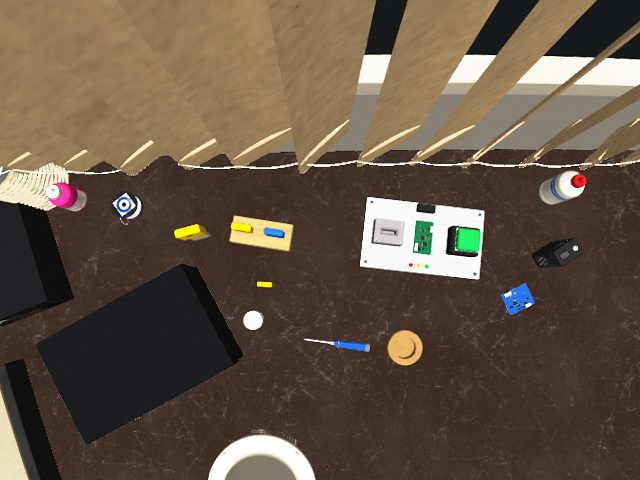

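The scene picture shows three yellow things shaped alike: a large key at (222,205), a middle-sized one in the wooden rack at (265,213), and a small one at (241,272). The middle one fits: it is in the rack beside the blue key (288,228). In the top view the rack is at (262,233), the slot block at (388,232) and the pad at (466,240).

```bash
cat > h.py <<'E'
import numpy as np,cv2
def ray(c,px):
    k=c["k1"];dist=np.array([k,0,0,0,0.])
    s=cv2.undistortPoints(np.array(px,float).reshape(-1,1,2),c["mtx"],dist)[:,0]
    d=np.c_[s,np.ones(len(s))]@c["R"]; return -c["R"].T@c["t"],d
def onz(c,px,z):
    o,d=ray(c,px); return o+d*((z-o[2])/d[:,2])[:,None]
def proj(c,X):
    return cv2.projectPoints(np.array(X,float).reshape(-1,3),cv2.Rodrigues(c["R"])[0],c["t"],c["mtx"],np.array([c["k1"],0,0,0,0.]))[0][:,0]
def blobs(c,lo,hi,roi,amin=20):
    h=cv2.cvtColor(c["pixels"],cv2.COLOR_RGB2HSV);m=cv2.inRange(h,lo,hi);x0,y0,x1,y1=roi
    z=np.zeros_like(m);z[y0:y1,x0:x1]=m[y0:y1,x0:x1]
    cs=cv2.findContours(z,cv2.RETR_EXTERNAL,cv2.CHAIN_APPROX_NONE)[0]
    return [q for q in sorted(cs,key=cv2.contourArea,reverse=True) if cv2.contourArea(q)>=amin]
def rect(c,q,z):
    P=onz(c,q[:,0],z)[:,:2].astype(np.float32);r=cv2.minAreaRect(P)
    w,h=r[1];a=r[2]
    if w>h:a+=90;w,h=h,w
    # a = direction of the short side (deg)
    return np.round(r[0],1),round(w,1),round(h,1),round((a+90)%180-90,2)
E
python3 - <<'E'
import pickle,cv2,numpy as np
from h import *
d=pickle.load(open("c0.pkl","rb"));t=d["top"];s=d["scene"]
print("camtop",-t["R"].T@t["t"])
for n,lo,hi,roi,z in[("plate",(0,0,190),(180,60,255),(340,180,500,295),10),
 ("pad",(45,150,90),(80,255,255),(440,215,500,270),67),
 ("rack",(8,60,120),(24,190,255),(215,205,305,262),35),
 ("yel",(22,200,100),(32,255,255),(215,205,305,262),95),
 ("blue",(100,150,60),(125,255,255),(215,205,305,262),95),
 ("yelL",(22,200,100),(32,255,255),(160,205,215,262),95),
 ("yelS",(22,200,100),(32,255,255),(240,270,290,300),50)]:
    for q in blobs(t,lo,hi,roi)[:2]: print(n,cv2.boundingRect(q),rect(t,q,z))
a=cv2.resize(s["pixels"][160:310,180:330],None,fx=3,fy=3,interpolation=cv2.INTER_CUBIC)
b=cv2.resize(t["pixels"][205:265,215:305],None,fx=3.8,fy=3.8,interpolation=cv2.INTER_CUBIC)
e=cv2.resize(t["pixels"][190:285,350:495],None,fx=2.35,fy=2.35,interpolation=cv2.INTER_CUBIC)
im=np.zeros((460,800,3),np.uint8);im[:450,:450]=a;im[:b.shape[0],455:455+b.shape[1]]=b;im[232:232+e.shape[0],455:455+e.shape[1]]=e
cv2.imwrite("pics/crop.png",im[:,:,::-1])
E
```

```text
camtop [ 402.40743316 -120.92950812  910.46598189]
plate (360, 197, 124, 82) (array([ 485.6, -328.2]), 139.7, 239.7, -7.67)
pad (457, 228, 23, 24) (array([ 475.4, -400.7]), 41.9, 42.6, -7.29)
rack (229, 215, 65, 37) (array([498.7,  -9.5]), 53.2, 119.0, -10.18)
yel (231, 222, 22, 11) (array([503.,  18.]), 13.6, 40.3, -11.43)
blue (264, 228, 20, 10) (array([492.1, -40.2]), 12.4, 36.1, -11.44)
yelL (174, 224, 32, 16) (array([496.3, 112.7]), 23.5, 57.2, 14.01)
yelS (257, 282, 16, 6) (array([399.1, -17.3]), 9.4, 28.3, -1.0)
```

View pics/crop.png

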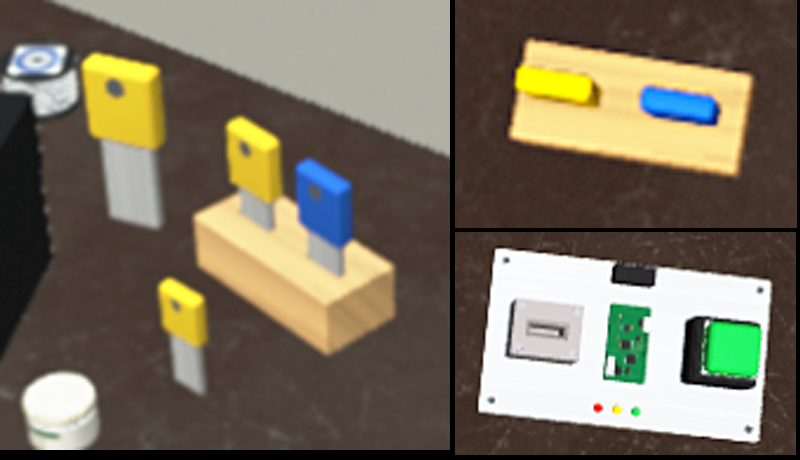

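The crop confirms the yellow key in the rack is the middle of the three sizes, with the blue one beside it. Its blob at (231–253, 222–233) in the top view gives plausible sizes (13.6 × 40 mm). Next I check the key and slot in both views and work out the first move.

```bash
cat >> h.py <<'E'
from scipy.spatial.transform import Rotation as Ro
def move(st,tgt,yaw):
    """shift (tool axes, m) and turn about tool z (deg) to TCP tgt (mm), tool y at world angle yaw (deg), pointing down"""
    R=Ro.from_rotvec(st["eef_rot"]).as_matrix()
    w=np.radians(yaw);y=np.array([np.cos(w),np.sin(w),0]);z=np.array([0,0,-1.]);T=np.c_[np.cross(y,z),y,z]
    return (R.T@(np.array(tgt)-st["position"])/1000).round(4), Ro.from_matrix(R.T@T).as_rotvec(degrees=True).round(2)
def cen(q):
    m=cv2.moments(cv2.convexHull(q));return [m["m10"]/m["m00"],m["m01"]/m["m00"]]
E
python3 - <<'E'
import pickle
from h import *
from cell import env
d=pickle.load(open("c0.pkl","rb"));t=d["top"];s=d["scene"]
Y=((22,180,60),(32,255,255));B=((100,150,40),(125,255,255))
for n,c,r in(("top",t,(215,205,305,262)),("scene",s,(250,190,310,260))):
    for m,k in((Y,"yel"),(B,"blue")):
        q=blobs(c,*m,r)[0];print(n,k,cv2.boundingRect(q),onz(c,[cen(q)],75).round(1))
for n,c,r in(("top",t,(376,223,400,241)),("scene",s,(384,274,420,300))):
    x0,y0,x1,y1=r;g=c["pixels"][y0:y1,x0:x1].max(2)
    print(n,r);print(g[::1,::1] if n=="top" else g[::1, ::2])
print(move(env.state(),(504,20,190),-10.8))
E
```

```text
top yel (231, 222, 22, 11) [[505.5  21.7  75. ]]
top blue (264, 228, 20, 10) [[494.3 -38.3  75. ]]
scene yel (256, 199, 18, 28) [[507.7  19.6  75. ]]
scene blue (279, 213, 18, 29) [[497.5 -39.2  75. ]]
top (376, 223, 400, 241)
[[213 219 217 217 217 217 216 217 218 217 216 218 217 218 217 216 216 217
  216 218 217 217 218 216]
 [220 219 216 217 219 216 215 217 216 217 217 216 216 216 216 218 218 217
  217 216 215 219 217 215]
 [222 218 217 217 217 218 218 218 219 217 217 219 216 217 217 218 217 216
  216 217 217 217 218 218]
 [221 217 218 217 213 212 213 212 218 218 218 220 218 219 218 216 217 217
  216 218 216 216 217 217]
 [221 218 217 218 202 190 192 193 195 197 201 201 207 208 213 214 214 219
  220 218 219 218 219 216]
 [219 218 218 220 190 160 151 164 169 168 186 188 191 191 193 192 192 195
  201 202 200 205 209 218]
 [219 217 216 220 186 149 108 108 110 112 126 126 139 137 153 153 171 172
  191 193 192 188 196 217]
 [219 217 217 220 186 158 136 110 102 103  81  74  83  86  97  99 113 119
  128 131 152 178 188 217]
 [217 218 218 222 177 180 202 200 198 200 194 194 169 161 140 132
[... 2305 characters left out ...]
 177 177 181 182]
 [126 147 174 182 182 181 181 181 177 157 127 119 132 162 175 178 182 181]
 [120 126 153 177 181 181 182 182 182 175 154 125 121 153 177 181 181 183]
 [119 120 130 159 177 181 181 181 182 182 175 145 132 160 180 182 182 176]
 [119 120 120 135 160 179 182 182 181 181 181 169 160 175 181 182 179 155]
 [120 120 119 122 134 165 179 181 181 182 182 180 177 181 181 182 163 120]
 [120 120 120 119 121 140 167 181 182 181 181 184 182 181 182 177 134  95]
 [119 119 119 120 119 123 142 170 180 182 182 195 187 181 181 161 107  92]
 [120 120 120 119 119 119 124 146 171 182 187 219 203 182 173 130  94  92]]
(array([-0.4587, -0.3644,  0.0488]), array([-9.000e-02,  5.000e-02,  7.847e+01]))
```

send_rows(
  targets=[
    [[-0.038,-0.03,-0.03,0,0,6.5,0.0854],[-0.076,-0.06,-0.04,0,0,13,0.0854],[-0.114,-0.091,-0.04,0,0,19.5,0.0854],[-0.152,-0.121,-0.04,0,0,26,0.0854],[-0.19,-0.151,-0.04,0,0,32.5,0.0854],[-0.228,-0.181,-0.04,0,0,39,0.0854],[-0.266,-0.211,-0.04,0,0,45.5,0.0854],[-0.304,-0.242,-0.04,0,0,52,0.0854],[-0.342,-0.272,-0.04,0,0,58.5,0.0854],[-0.38,-0.302,-0.04,0,0,65,0.0854],[-0.42,-0.334,-0.04,0,0,72,0.0854],[-0.459,-0.364,-0.04,0,0,78.5,0.0854]],
  ],
)

```text
clock: 1.3
position: [504.9, 19.2, 279.0]
eef_rot: [-2.426, -1.995, 0.0]
contact_force: [0.2, 0.1, 0.2]
width: 0.998
grip_force: 0.0
```

```bash
python3 - <<'E'
import pickle
from h import *
from cell import env
d=pickle.load(open("c0.pkl","rb"))
for n,r,th in(("top",(378,225,399,238),207),("scene",(387,278,414,297),172)):
    c=d[n];x0,y0,x1,y1=r;g=c["pixels"].max(2);z=np.zeros_like(g);z[y0:y1,x0:x1]=(g[y0:y1,x0:x1]<th)*255
    cs=cv2.findContours(z,cv2.RETR_EXTERNAL,cv2.CHAIN_APPROX_NONE)[0]
    for q in cs:
        if cv2.contourArea(q)>10:print(n,cv2.boundingRect(q),onz(c,[cen(q)],52).round(1),rect(c,q,52))
s=env.state();print(s["position"],s["clock"],move(s,(506.5,20.5,64),-10.8))
E
```

```text
top (380, 227, 19, 10) [[ 495.2 -254.7   52. ]] (array([ 495.2, -254.4]), 15.2, 35.1, -6.8)
scene (387, 292, 8, 5) [[ 473.6 -249.6   52. ]] (array([ 475.4, -249.7]), 9.0, 10.4, 35.75)
scene (391, 282, 21, 14) [[ 494.6 -256.8   52. ]] (array([ 494.4, -256.5]), 10.8, 35.2, -9.83)
[504.9175283   19.15745438 278.99163064] 1.3 (array([0.0016, 0.0014, 0.215 ]), array([-0.02, -0.01, -0.33]))
```

send_rows(
  targets=[
    [[0.0016,0.0014,0.045,0,0,-0.3,0.0854],[0.0016,0.0014,0.09,0,0,-0.3,0.0854],[0.0016,0.0014,0.13,0,0,-0.3,0.0854],[0.0016,0.0014,0.16,0,0,-0.3,0.0854],[0.0016,0.0014,0.185,0,0,-0.3,0.0854],[0.0016,0.0014,0.2,0,0,-0.3,0.0854],[0.0016,0.0014,0.21,0,0,-0.3,0.06],[0.0016,0.0014,0.213,0,0,-0.3,0.04],[0.0016,0.0014,0.213,0,0,-0.3,0.03]],
  ],
)

```text
clock: 2.2
position: [506.3, 22.4, 66.4]
eef_rot: [-2.416, -2.008, 0.0]
contact_force: [1.6, -1.3, -0.6]
width: 0.514
grip_force: 0.0
```

```bash
python3 - <<'E'
import pickle
from h import *
from cell import env
c=env.read_camera("scene");im=c["pixels"][130:290,190:350]
cv2.imwrite("pics/s1.png",cv2.resize(im,None,fx=3.5,fy=3.5,interpolation=cv2.INTER_CUBIC)[:,:,::-1])
s=env.state();print(s["position"],s["clock"],s["width"],s["contact_force"])
E
```

```text
[506.77730722  22.31822414  66.98341548] 2.25 0.4238384474826374 [ 0.59523364 -0.64754604  0.21171278]
```

View pics/s1.png

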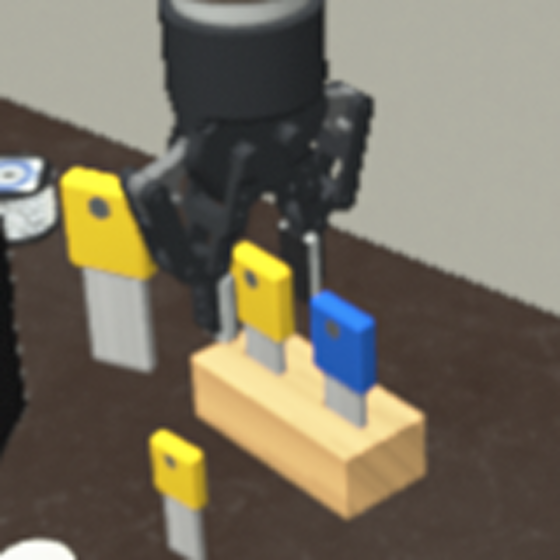

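The crop shows the fingers straddling the yellow key (handle at 263,290 in the crop), clear of the blue one. I'll close on it.

send_rows(
  targets=[
    [[0,0,0.001,0,0,0,0.02],[0,0,0.001,0,0,0,0.005],[0,0,0.001,0,0,0,0.0],[0,0,0.001,0,0,0,0.0],[0,0,0.001,0,0,0,0.0],[0,0,0.001,0,0,0,0.0],[0,0,0.001,0,0,0,0.0]],
  ],
  squeeze=40,
)

```text
clock: 2.95
position: [506.8, 22.3, 66.1]
eef_rot: [2.415, 2.008, 0.001]
contact_force: [-0.7, 0.4, 6.3]
width: 0.134
grip_force: 43.1
```

send_rows(
  targets=[
    [[0,0,-0.01,0,0,0,0.0],[0,0,-0.025,0,0,0,0.0],[0,0,-0.05,0,0,0,0.0],[0,0,-0.075,0,0,0,0.0],[0,0,-0.095,0,0,0,0.0],[0,0,-0.1,0,0,0,0.0],[0,0,-0.1,0,0,0,0.0],[0,0,-0.1,0,0,0,0.0]],
  ],
)

```text
clock: 3.75
position: [505.4, 22.5, 164.1]
eef_rot: [-2.415, -2.007, 0.002]
contact_force: [-0.4, 0.3, -0.6]
width: 0.134
grip_force: 42.2
```

```bash
python3 - <<'E'
from h import *
from cell import env
s=env.state();print(s["position"],s["width"],s["contact_force"])
print(move(s,(495.4,-253,167),-7.6))
c=env.read_camera("scene");im=c["pixels"][100:260,190:350]
cv2.imwrite("pics/s2.png",cv2.resize(im,None,fx=3,fy=3,interpolation=cv2.INTER_CUBIC)[:,:,::-1])
E
```

```text
[505.39613155  22.5483283  164.08128454] 0.13426600778915168 [-0.37446246  0.25855029 -0.57476816]
(array([-0.2727,  0.0406, -0.003 ]), array([-0.12, -0.  , -2.94]))
```

View pics/s2.png

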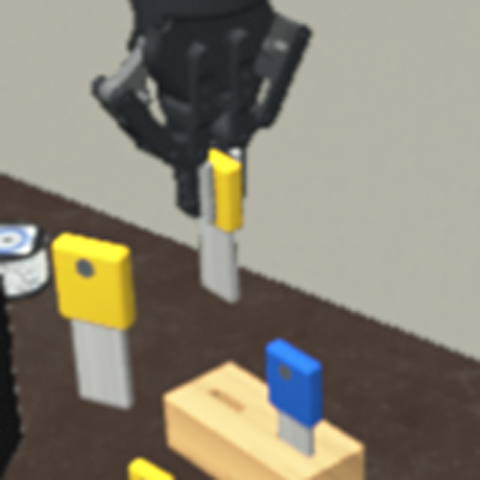

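The key is held upright at about (220,225) in the crop and is out of the rack; the blue one still stands. Now over to the slot.

send_rows(
  targets=[
    [[-0.02,0.003,-0.003,0,0,-0.5,0.0],[-0.055,0.008,-0.003,0,0,-1,0.0],[-0.095,0.014,-0.003,0,0,-1.5,0.0],[-0.135,0.02,-0.003,0,0,-2,0.0],[-0.175,0.026,-0.003,0,0,-2.5,0.0],[-0.215,0.032,-0.003,0,0,-2.9,0.0],[-0.245,0.0365,-0.003,0,0,-2.9,0.0],[-0.265,0.0395,-0.003,0,0,-2.9,0.0],[-0.2727,0.0406,0.01,0,0,-2.9,0.0],[-0.2727,0.0406,0.03,0,0,-2.9,0.0],[-0.2727,0.0406,0.045,0,0,-2.9,0.0],[-0.2727,0.0406,0.045,0,0,-2.9,0.0]],
  ],
)

```text
clock: 5.0
position: [494.1, -250.6, 116.2]
eef_rot: [-2.358, -2.064, 0.002]
contact_force: [0.1, -0.2, -1.6]
width: 0.132
grip_force: 42.2
```

```bash
python3 - <<'E'
from h import *
from cell import env
s=env.state();print(s["position"],s["width"],s["contact_force"],s["clock"])
print(move(s,(495.4,-253,114),-7.6))
c=env.read_camera("scene");d=env.read_camera("top")
a=cv2.resize(c["pixels"][210:330,350:470],None,fx=3.3,fy=3.3,interpolation=cv2.INTER_CUBIC)
b=cv2.resize(d["pixels"][180:300,330:450],None,fx=3.3,fy=3.3,interpolation=cv2.INTER_CUBIC)
cv2.imwrite("pics/s3.png",np.hstack([a,b])[:,:,::-1])
# predicted tip for axes TCP + grasp offset
print("pred tip px",proj(c,[[495.4,-254.7,58]]),"slot mouth px",proj(c,[[495.3,-254.5,52]]))
np.savez("s3.npz",p=c["pixels"])
E
```

```text
[ 494.13624737 -250.58460865  116.1845245 ] 0.13198052220969525 [ 0.05857192 -0.1901983  -1.58135405] 5.0
(array([-0.0022,  0.0016,  0.0022]), array([-0.37, -0.24,  0.01]))
pred tip px [[400.22262144 285.11199494]] slot mouth px [[399.75263338 288.17243706]]
```

View pics/s3.png

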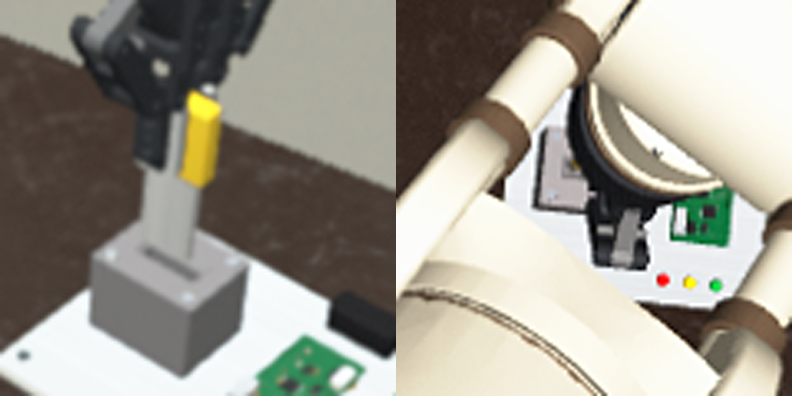

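The scene crop shows the blade's lower edge at (142,235)–(193,260) of the crop, just above and behind the slot mouth. The top view is covered by the arm. I'll turn that edge into a position.

```bash
python3 - <<'E'
from h import *
import pickle
c=pickle.load(open("c0.pkl","rb"))["scene"]
for px in ([[393,281.2],[408.5,288.8]],):
    P=onz(c,px,60);print(P.round(1),np.linalg.norm(P[1]-P[0]),"centre",P.mean(0)+2.5*np.array([np.cos(.133),-np.sin(.133),0]))
g=np.load("s3.npz")["p"].max(2);print(g[274:300,386:416:1][:, ::2])
E
```

```text
[[ 494.8 -242.4   60. ]
 [ 493.  -270.    60. ]] 27.729869941815007 centre [ 496.39638971 -256.52199416   60.        ]
[[ 75  73  72 106 172 180 178 175 174 175 171 147  92  74  74]
 [ 75  73  73 110 172 180 178 174 175 175 170 143  89  76  79]
 [ 76  75  83 130 174 180 178 174 174 174 170 139  84  75  79]
 [ 76  79 116 158 175 180 178 174 175 174 170 136  81  75  75]
 [ 76  96 153 173 175 180 177 174 175 174 169 134  87  74  73]
 [ 88 129 173 176 175 180 177 173 175 173 168 143 120  81  72]
 [122 161 178 176 175 180 177 173 175 173 167 151 167 117  80]
 [156 176 178 175 174 180 176 172 175 172 167 152 184 169 118]
 [173 178 177 175 172 180 176 172 174 173 163 150 180 188 178]
 [178 177 178 169 163 175 176 172 174 172 162 151 177 182 199]
 [178 177 176 161 149 156 173 173 174 172 162 153 178 178 188]
 [178 177 173 154 129 130 161 172 175 172 160 157 178 177 178]
 [178 178 175 157 115 113 138 164 174 171 157 158 178 177 177]
 [177 177 177 169 133 116 120 142 164 171 156 160 177 177 177]
 [175 177 177 176 162 136 119 122 142 163 162 169 178 177 177]
 [178 177 177 177 176 162 137 117 121 143 161 175 178 177 177]
 [176 177 177 178 178 175 160 130 117 124 145 170 176 177 176]
 [167 178 178 178 177 177 173 156 130 115 126 153 171 173 173]
 [144 170 178 178 177 177 178 173 154 125 116 130 158 171 175]
 [123 149 173 177 178 177 178 177 171 150 122 118 150 173 177]
 [117 127 155 173 177 177 177 178 177 171 141 128 157 177 177]
 [116 118 131 156 174 177 177 178 178 177 165 157 170 177 178]
 [117 116 118 132 161 176 178 177 177 178 176 173 177 177 178]
 [117 117 117 119 137 162 176 178 177 176 178 177 177 178 174]
 [117 117 117 116 120 139 166 176 177 179 191 182 177 177 157]
 [117 117 117 116 116 122 142 167 178 183 213 197 178 169 126]]
```

send_rows(
  targets=[
    [[-0.003,0.0008,0.0,-0.4,-0.2,0,0.0],[-0.003,0.0008,0.003,-0.4,-0.2,0,0.0],[-0.003,0.0008,0.006,-0.4,-0.2,0,0.0],[-0.003,0.0008,0.009,-0.4,-0.2,0,0.0],[-0.003,0.0008,0.012,-0.4,-0.2,0,0.0],[-0.003,0.0008,0.015,-0.4,-0.2,0,0.0],[-0.003,0.0008,0.015,-0.4,-0.2,0,0.0]],
  ],
)

```text
clock: 5.8
position: [497.1, -256.4, 107.4]
eef_rot: [2.358, 2.064, 0.003]
contact_force: [-4.7, 3.9, 12.9]
width: 0.134
grip_force: 44.3
```

Contact at 13 N: the earlier pose had not settled, so the shift overshot by about 3 mm. I'll back up, correct and settle.

send_rows(
  targets=[
    [[0,0,-0.01,0,0,0,0.0],[0.0025,-0.002,-0.015,0,0,0,0.0],[0.0025,-0.002,-0.015,0,0,0,0.0],[0.0025,-0.002,-0.015,0,0,0,0.0],[0.0025,-0.002,-0.015,0,0,0,0.0],[0.0025,-0.002,-0.015,0,0,0,0.0],[0.0025,-0.002,-0.015,0,0,0,0.0]],
  ],
)

```text
clock: 6.5
position: [494.8, -253.3, 119.9]
eef_rot: [2.359, 2.064, 0.003]
contact_force: [0.5, -0.4, -0.5]
width: 0.136
grip_force: 42.2
```

```bash
python3 - <<'E'
from h import *
from cell import env
s=env.state();print(s["position"],s["width"],s["contact_force"],s["clock"])
print(move(s,(494.7,-253.5,112),-7.6))
c=env.read_camera("scene")
cv2.imwrite("pics/s4.png",cv2.resize(c["pixels"][230:310,360:440],None,fx=7,fy=7,interpolation=cv2.INTER_CUBIC)[:,:,::-1])
E
```

```text
[ 494.78370044 -253.30236738  119.9418358 ] 0.13590660253830014 [ 0.54410716 -0.40929298 -0.45068067] 6.5
(array([-0.0002, -0.0001,  0.0079]), array([ 0.37,  0.18, -0.04]))
```

View pics/s4.png

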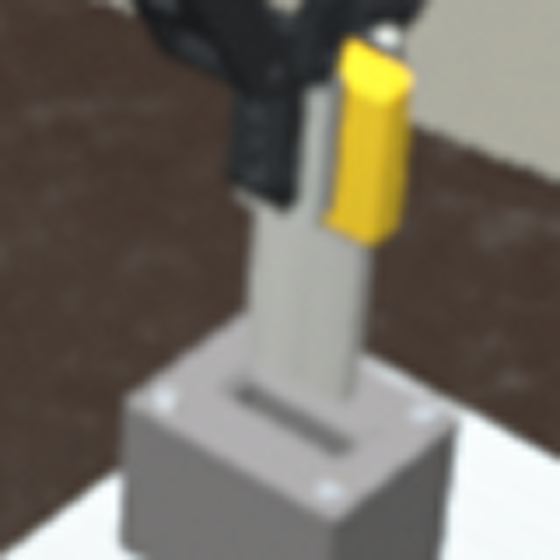

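The blade's lower edge (about 250,370 to 355,400 in the crop) sits over the slot (235,390 to 350,445), with 1–2 mm of offset at most, so the chamfers will take it. I'll nudge it slightly and descend.

send_rows(
  targets=[
    [[0.001,-0.0008,0.004,0,0,0,0.0],[0.001,-0.0008,0.008,0,0,0,0.0],[0.001,-0.0008,0.011,0,0,0,0.0],[0.001,-0.0008,0.014,0,0,0,0.0],[0.001,-0.0008,0.017,0,0,0,0.0],[0.001,-0.0008,0.02,0,0,0,0.0],[0.001,-0.0008,0.022,0,0,0,0.0],[0.001,-0.0008,0.022,0,0,0,0.0]],
  ],
)

```text
clock: 7.35
position: [495.2, -252.7, 98.4]
eef_rot: [2.357, 2.062, 0.005]
contact_force: [2.5, -0.5, 1.3]
width: 0.138
grip_force: 42.8
```

send_rows(
  targets=[
    [[0,0,0.004,0,0,0,0.0],[0,0,0.008,0,0,0,0.0],[0,0,0.012,0,0,0,0.0],[0,0,0.016,0,0,0,0.0],[0,0,0.019,0,0,0,0.0],[0,0,0.021,0,0,0,0.0],[0,0,0.022,0,0,0,0.0],[0,0,0.022,0,0,0,0.0]],
  ],
)

```text
clock: 8.15
position: [495.3, -252.9, 76.3]
eef_rot: [2.357, 2.062, 0.004]
contact_force: [6.1, -1.0, 0.6]
width: 0.13
grip_force: 42.8
```

send_rows(
  targets=[
    [[0,0,0.002,0,0,0,0.0],[0,0,0.004,0,0,0,0.0],[0,0,0.005,0,0,0,0.0],[0,0,0.005,0,0,0,0.0]],
  ],
)

```text
clock: 8.55
position: [495.8, -253.3, 75.9]
eef_rot: [2.357, 2.063, 0.003]
contact_force: [-6.0, 6.6, 32.5]
width: 0.133
grip_force: 47.3
```

The key is on the floor (z 76, as predicted, with a 32 N push). I'll relieve the push, release and back off.

send_rows(
  targets=[
    [[0,0,-0.004,0,0,0,0.0],[0,0,-0.004,0,0,0,0.02],[0,0,-0.004,0,0,0,0.05],[0,0,-0.004,0,0,0,0.05],[0,0,-0.004,0,0,0,0.05],[0,0,-0.03,0,0,0,0.05],[0,0,-0.07,0,0,0,0.05],[0,0,-0.11,0,0,0,0.05],[0,0,-0.13,0,0,0,0.05],[0,0,-0.13,0,0,0,0.05]],
  ],
)

```text
clock: 9.55
position: [495.4, -253.3, 205.0]
eef_rot: [2.354, 2.059, 0.005]
contact_force: [0.3, 0.2, -0.1]
width: 0.588
grip_force: 0.0
```

```bash
python3 - <<'E'
from h import *
from cell import env
s=env.state();print(s["position"],s["width"],s["contact_force"],s["clock"])
print(move(s,(475.5,-402,205),-7.6))
c=env.read_camera("scene")
cv2.imwrite("pics/s5.png",cv2.resize(c["pixels"][200:360,360:520],None,fx=3.5,fy=3.5,interpolation=cv2.INTER_CUBIC)[:,:,::-1])
q=blobs(c,(22,180,60),(32,255,255),(370,210,440,310))[0];print(cv2.boundingRect(q),onz(c,[cen(q)],85))
q=blobs(c,(45,150,90),(80,255,255),(460,300,520,380))[0];print(cv2.boundingRect(q))
E
```

```text
[ 495.36230013 -253.32460428  204.98100633] 0.5882842920621707 [ 0.3216533   0.17695091 -0.12356529] 9.55
(array([-1.5e-01,  1.0e-04,  1.1e-03]), array([ 0.73,  0.41, -0.03]))
(392, 255, 25, 32) [[ 498.78086462 -256.13288395   85.        ]]
(470, 316, 38, 32)
```

View pics/s5.png

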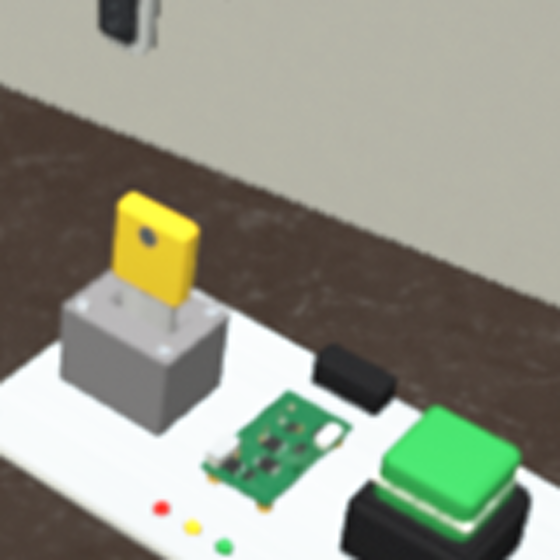

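The key stands upright and home (handle at 155,248 in the crop, with only about 13 mm of blade showing). The pad is at (450,460). Moving above the pad with the fingers closed.

send_rows(
  targets=[
    [[-0.03,0,0,0.7,0.4,0,0.02],[-0.07,0,0,0.7,0.4,0,0.0],[-0.11,0,0,0.7,0.4,0,0.0],[-0.14,0,0.02,0.7,0.4,0,0.0],[-0.15,0,0.05,0.7,0.4,0,0.0],[-0.15,0,0.08,0.7,0.4,0,0.0],[-0.15,0,0.1,0.7,0.4,0,0.0],[-0.15,0,0.115,0.7,0.4,0,0.0],[-0.15,0,0.12,0.7,0.4,0,0.0],[-0.15,0,0.12,0.7,0.4,0,0.0],[-0.15,0,0.12,0.7,0.4,0,0.0],[-0.15,0,0.12,0.7,0.4,0,0.0]],
  ],
)

```text
clock: 10.8
position: [475.3, -401.9, 83.3]
eef_rot: [-2.361, -2.067, 0.002]
contact_force: [0.6, 0.5, -0.1]
width: -0.001
grip_force: 0.0
```

send_rows(
  targets=[
    [[0,0,0.003,0,0,0,0.0],[0,0,0.006,0,0,0,0.0],[0,0,0.008,0,0,0,0.0],[0,0,0.01,0,0,0,0.0],[0,0,0.01,0,0,0,0.0],[0,0,0.01,0,0,0,0.0],[0,0,0.01,0,0,0,0.0]],
  ],
)

```text
clock: 11.5
position: [474.7, -401.2, 72.2]
eef_rot: [-2.36, -2.065, 0.001]
contact_force: [0.5, 0.5, 4.0]
width: 0.0
grip_force: 2.0
```

Height (2.8 mm in) and force (4.0 N) agree with the spring. About 5 mm more to go.

send_rows(
  targets=[
    [[0,0,0.001,0,0,0,0.0],[0,0,0.002,0,0,0,0.0],[0,0,0.003,0,0,0,0.0],[0,0,0.004,0,0,0,0.0],[0,0,0.005,0,0,0,0.0],[0,0,0.005,0,0,0,0.0],[0,0,0.005,0,0,0,0.0],[0,0,0.005,0,0,0,0.0],[0,0,0.005,0,0,0,0.0],[0,0,0.005,0,0,0,0.0]],
  ],
)

```text
clock: 12.5
position: [474.7, -401.3, 67.2]
eef_rot: [-2.36, -2.065, 0.001]
contact_force: [-0.6, 0.6, 6.3]
width: 0.0
grip_force: 3.2
```

```bash
python3 - <<'E'
from h import *
from cell import env
c=env.read_camera("scene")
s=env.state();print(s["position"],s["contact_force"],abs(s["joint_vel"]).max(),s["clock"])
cv2.imwrite("pics/s6.png",cv2.resize(c["pixels"][230:390,380:540],None,fx=3.7,fy=3.7,interpolation=cv2.INTER_CUBIC)[:,:,::-1])
E
```

```text
[ 474.70487992 -401.25662387   67.21097107] [0.46187898 2.15038081 6.77087972] 0.0013240361164677565 12.55
```

View pics/s6.png

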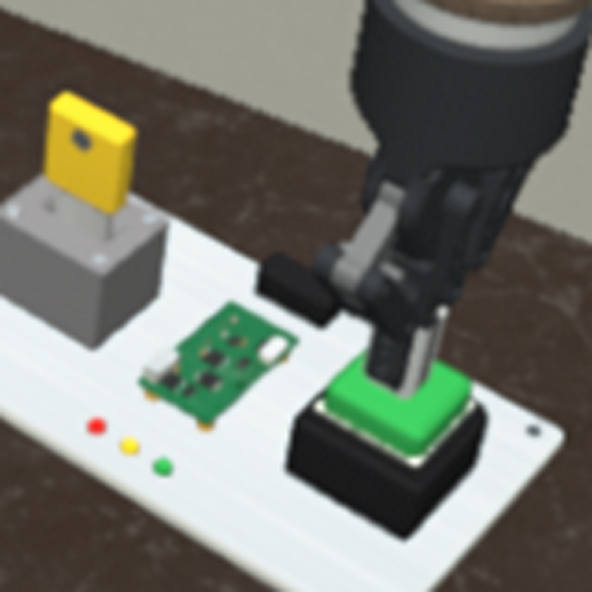

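The pad is pressed so that its white line (about 415,460 in the crop) meets the housing. The force of about 6.5 N fits mid-travel, and the key still stands home at (90,150).

```bash
python3 -c "
from cell import env
print(env.sign_off())"
```

```text
the job is handed in; nothing more can be done
None
```

The job is handed in: the yellow key stands home and released in the station's slot, the closed fingers hold the pad at about 8 mm (about 6.5 N), and the blue key was left in the rack; the sign-off returned no verdict.

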